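# Load the dish scanner and start it

### The arm

A 6-joint arm with a two-finger parallel gripper is mounted at the origin on a cart in front of the work surface, level with it; the furniture and walls round the work are solid. World frame = base frame: x ahead of the robot, y to its left, z up, the work surface at z = 0. Lengths are in m, angles in rad, forces in N, time in s.
With the tool pointing down it reaches from about 0.3 to 0.775 m from the base axis. Payload 14.6 kg.
Tool frame: the origin (TCP) lies between the finger pads; the fingertips stand 19 mm ahead of it and the grasp point (between the pads) is the TCP; z points along the fingers, y is the direction in which the jaws open and shut (so a half turn about z gives the same grasp; the last joint's range is limited). The gripper opens to 94 mm and grips with 3 to 60 N. Pads are 16 mm wide; open, the fingers measure 119 mm over their backs; the gripper's body (75 mm by 177 mm) begins 78 mm behind the grasp point.
Start: joints at [1.16, 0.3, 1.521, -0, 1.321, -0.067], TCP at [0.185, 0.518, 0.224] pointing down, gripper open.
Joint ranges: [-3.03, 3.03], [-0.79, 2.21], [0.23, 2.52], [-1.04, 4.18], [0, 3.07], [-2.55, 2.55]. Speed limits (rad/s): [2.22, 2.22, 2.57, 3.14, 3.14, 3.14].

### API

Orientations are given as [roll, pitch, yaw] about the fixed x, y, z axes, in that order (R = Rz(yaw) Ry(pitch) Rx(roll)).
In Python, from station import telemetry, vision, ctrl gives the robot as it stands. The module is installed in compiled form; this text tells all that it offers.
- The arm moves only by the shell command python3 -m creep 'ROWS' [FORCE]. ROWS is JSON, a list of rows, each a list of 3 entries, a list of its own where there are three numbers: the shift along the tool's x, y, z in units of 50 mm (1.0 is 50 mm), then the turn about the tool's z in units of 8 degrees (1.0 is 8 degrees), then the opening, from 0 (shut) to 1 (fully open). In form: [[[tx, ty, tz], twist, gripper], ...]. A call has 1 to 12 rows; each row is the pose to reach, as a shift and turn from the pose commanded when the call began, along the tool's axes at that moment; what a row does not reach only later rows make up. A row lasts 1/10 s, in which the tool goes at most 50 mm and 8.59 degrees, less where a joint would pass 70% of its speed; a pose out of reach is approached as far as the arm can. A call with a gripper value outside its range is refused whole. The fingers move at their own pace and stop on an object; FORCE is the grip in N (left out, the last holds). Time passes only in rows, so rows that repeat a pose let the fingers close. It gives the time, the measured TCP pose, the force and the opening at its end, in the units of the state.
- telemetry.get_obs(): the state, without advancing time (a new reading comes with each control period).
- vision.camera(name): name is "scene" or "top" or "wrist"; returns a dict with "img" (480x640x3 uint8, red, green, blue), "depth" (480x640 float32, m along the optical axis (not along the pixel's ray), 0 where there is no reading), "vertical_fov" (degrees; the focal length in pixels is half the picture's height over the tangent of half this angle, whatever the lens; pixels are square), "cx", "cy" (the principal point, pixels), "extrinsics" (4x4, takes a point from camera to world coordinates); the wrist camera has in their place "hand_eye" (4x4, takes a point from camera to tool coordinates, whose origin is the TCP and whose axes are the flange's). Camera axes: x right, y down, z forward; pixel columns grow to the right and rows downward; lengths in m; the calibration is good to about 2 mm. A picture is of the moment at which its call begins: read the wrist's pose just before it.
- ctrl.hand_in(): hands the job in, once; it reports no verdict.
The state is a dict: "time_s": time; "qpos": joint angles; "joint_vel": joint speeds; "tau": joint torques, N m; "ee_pos": TCP position; "eef_rot": TCP orientation; "force": force on the tool from outside, world axes, zero at the start; "moment": the same for the moment, N m; "grip_width": finger opening in m.
Only numpy, scipy, OpenCV 4.12 (cv2) and the standard library are available. Lean on these libraries where they do the work, as an engineer would, in place of code of your own. Each camera call takes 0.05 s, during which the arm holds its last target.

### The job

Load the dish scanner on the bench and start it: with the fingertips, gently push the glass petri dish along the open drawer until it is fully home in the horseshoe nest, then push the drawer completely shut, and only then press the start key down and let it come up again. Nothing is to be gripped or picked up - the dish stays flat on the drawer - and the jar, dropper bottle and tally counter standing round the scanner stay where they are.

Things in the scene. Friction and masses are not known exactly. Their poses are not given: they have to be found in the camera images.
- scanner: Low white bench-top dish scanner fixed to the table, 185 mm deep (its x), 170 mm wide (its y). Origin on the table under it; +x points to its back, +z up; the housing's front face lies at x = -100 mm. The flat deck is 62 mm high; a grey optical head, 96 mm high, stands on it (x -39 to +84, y -33 to +83 mm). The drawer comes out of the front along -x.
- drawer_tray (a joint): The scanner's drawer, m: 0 = completely shut (its white front lies against the housing), grows as it comes out; starts about 0.12 out, at most 0.135. It stays where it is left and takes about 3.5 N to slide.
- drawer_front (a point): Point on the outer face of the drawer's white front, mid-width, 17 mm above the table; moves with the drawer, pushed shut along the scanner's +x. The front is 10 mm thick; its middle 80 mm is low (7 to 27 mm above the table: a finger notch, open above, through which a finger reaches the dish); its sides (35 mm wide, centred 57 mm left and right) rise to 55 mm.
- nest (a point): Centre of the horseshoe nest, on the drawer floor 24 mm above the table; moves with the drawer. An aluminium wall 8 mm high, inner radius 35.5 mm, open towards the drawer front, its flared mouth 37 mm before this point and 94 mm wide. The front's outer face is 95 mm before this point (scanner's -x). Dish home: its centre over this point, touching the bow at the back.
- petri_dish: Glass petri dish with lid, a flat disc 68 mm across and 18 mm high, about 60 g, slippery, lying loose on the drawer floor 30 to 46 mm short of the nest, on the drawer-front side, and up to 7 mm to one side. Origin at the centre of its underside, z up. It is the only petri dish on the table.
- start_key (a joint): The start key's travel, m: 0 = up, 0.005 = fully down; a spring returns it, fully down takes about 4 N. It counts as pressed beyond 0.003.
- start_key_top (a point): Centre of the top of the round start key (light metal, 22 mm across, in a black collar) on the scanner's deck, at the front right as seen from the robot; it is pressed straight down.
- jar: Small white screw jar, 47 mm across, 56 mm high, loose on the table near the scanner; leave alone. Origin under its centre.
- dropper_bottle: Dropper bottle with a red teat, 33 mm across, 99 mm high, loose on the table within 0.25 m of the scanner (a second one stands far back by the drawer chest); leave alone. Origin under its centre.
- tally_counter: Hand tally counter, 52 x 71 mm, 28 mm high, loose on the table near the scanner; leave alone. Origin under its centre.
Mind the look-alikes: they are no part of the job. What is shaped like the petri_dish but blue or turquoise is not meant.

How it is judged:
On the way, in this order (a step that is already met when the one before it is completed fails the run):
1. the dish is home in the nest while the drawer is still out (horizontal distance between petri_dish and nest below 0.004 m and z of petri_dish in the frame of scanner below 0.027 m and value of joint drawer_tray above 0.05 m), for 0.2 s.
2. the drawer is completely shut with the dish still home in the nest (horizontal distance between petri_dish and nest below 0.004 m and z of petri_dish in the frame of scanner below 0.027 m and value of joint drawer_tray below 0.004 m), for 0.2 s.
3. the start key is pressed with the drawer shut (value of joint start_key above 0.003 m and value of joint drawer_tray below 0.004 m), for 0.05 s.
At the end, for the whole second after the job is handed in: The dish lies flat on the drawer floor with its centre within 4 mm of the nest's centre, the drawer is shut to within 4 mm, the start key has been pressed and is up again, and all is at rest (all of step 2 and value of joint start_key below 0.001 m and linear speed of petri_dish below 0.01 m/s); the robot touches nothing.
It fails at once if the dish is lifted or tipped off the drawer floor (z of petri_dish in the frame of scanner above 0.029 m or angle between petri_dish's own z axis and vertical above 0.15 rad).
It fails at once if the glass dish is pinched or pushed with more than 15 N (contact force between the fingers and petri_dish above 15 N).
It fails at once if the start key is pressed while the drawer is not shut (value of joint start_key above 0.003 m and value of joint drawer_tray above 0.01 m).
It fails at once if the jar, dropper bottle or tally counter is moved more than 15 mm (distance of any of jar, dropper_bottle, tally_counter from where it was at the start of the episode above 0.015 m).
It also fails if it takes over 58 s, if anything falls off the work surface, if the arm or the gripper's body presses on something with over 40 N, if the wrist force passes 120 N, or if a joint passes its speed limit or range.

## Working session

There is one attempt and no reset: what is moved stays moved. The work goes in short steps, Python scripts to look and compute and a shell command to move; the robot and the scene stay as the last step left them, time stands still between calls to the robot, and variables do not carry over. Pictures are saved under pics/ and viewed, and the job is handed in when it is done.

```bash
mkdir -p pics; cat > h.py <<'E'
import numpy as np, cv2
from station import telemetry, vision, ctrl
from scipy.spatial.transform import Rotation as R
def pose():
    o=telemetry.get_obs(); T=np.eye(4); T[:3,:3]=R.from_euler('xyz',o['eef_rot']).as_matrix(); T[:3,3]=o['ee_pos']; return o,T
def cam(n):
    o,T=pose(); c=vision.camera(n)
    E=c['extrinsics'] if n!='wrist' else T@np.array(c['hand_eye'])
    return c,np.array(E)
def cloud(c,E):
    d=c['depth'];f=240/np.tan(np.radians(c['vertical_fov'])/2)
    v,u=np.mgrid[:480,:640]
    P=np.stack([(u-c['cx'])/f*d,(v-c['cy'])/f*d,d],-1)
    W=P@E[:3,:3].T+E[:3,3]; W[d<=0]=np.nan; return W
def save(n,img): cv2.imwrite('pics/'+n,cv2.cvtColor(img,cv2.COLOR_RGB2BGR))
E
python3 - <<'E'
from h import *
import pickle
print(telemetry.get_obs())
for n in ['scene','top','wrist']:
    c,E=cam(n); save(n+'0.png',c['img']); pickle.dump((c,E),open(n+'0.pkl','wb')); print(n,E.round(3).tolist(),c['vertical_fov'])
E
```

```text
{'time_s': 0.0, 'qpos': array([ 1.16039700e+00,  3.00471292e-01,  1.52159043e+00, -9.19902698e-06,
        1.32069240e+00, -6.66064016e-02]), 'joint_vel': array([-1.32930665e-03, -6.68071246e-05, -3.36203161e-04, -1.04086992e-03,
        9.83373388e-04,  2.95096892e-04]), 'tau': array([ 6.46163589e-04, -5.31802905e+01, -3.52740061e+01,  7.08806422e-02,
        2.44899967e-02, -1.31711677e-04]), 'ee_pos': array([0.18529422, 0.51758923, 0.22388226]), 'eef_rot': array([-3.14043317e+00, -6.84137116e-05,  2.79780197e+00]), 'force': array([-0.12058757, -0.37069161,  0.73170804]), 'moment': array([-0.02029031,  0.0269325 , -0.02303635]), 'grip_width': 0.09371924413028411}
scene [[0.752, -0.289, 0.593, 0.071], [-0.659, -0.359, 0.661, -0.365], [0.022, -0.887, -0.461, 0.478], [0.0, 0.0, 0.0, 1.0]] 45.37908992206508
top [[-0.027, -0.989, 0.143, 0.457], [-1.0, 0.028, 0.003, 0.191], [-0.007, -0.143, -0.99, 1.184], [0.0, 0.0, 0.0, 1.0]] 43.06603604383216
wrist [[0.338, 0.909, 0.245, 0.115], [0.941, -0.326, -0.089, 0.543], [-0.001, 0.26, -0.966, 0.383], [0.0, 0.0, 0.0, 1.0]] 63.60938613016562
```

View pics/scene0.png

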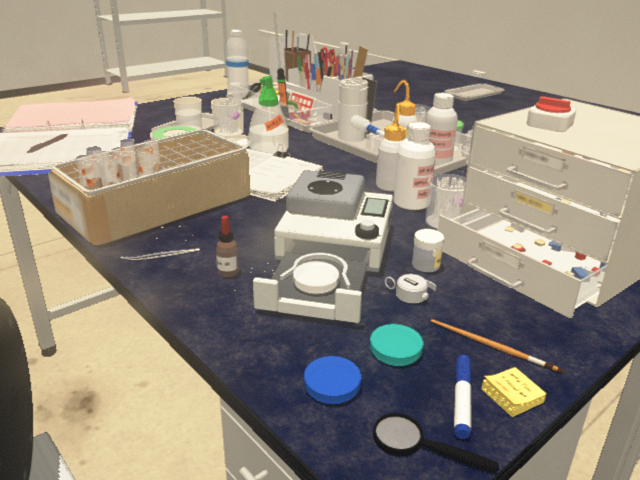

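View pics/top0.png

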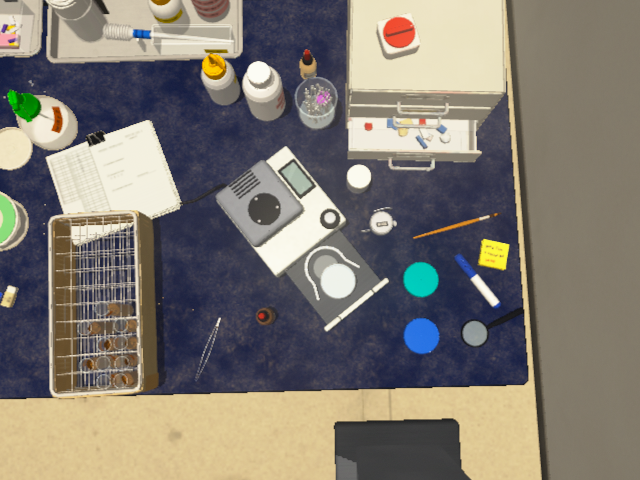

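View pics/wrist0.png

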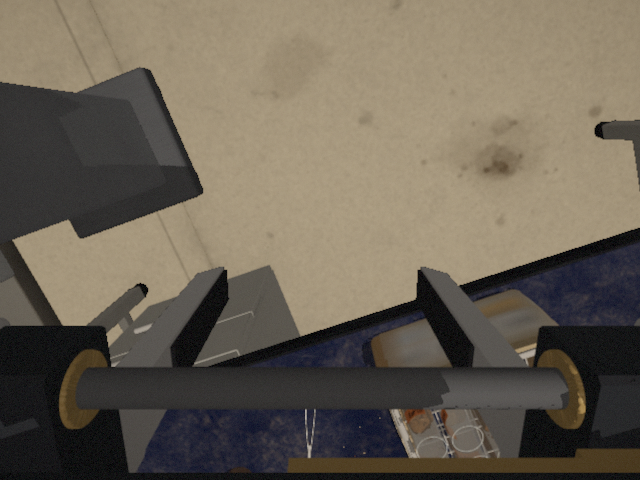

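The clear dish is at top-image pixel (338,280), in the drawer. The blue (421,336) and turquoise (421,280) discs are decoys on the table. Next I'll measure and take an enlarged crop.

```bash
python3 - <<'E'
from h import *
import pickle
c,E=pickle.load(open('top0.pkl','rb')); W=cloud(c,E)
im=c['img'][140:340,200:400]; save('crop0.png',cv2.resize(im,(800,800)[:2],interpolation=cv2.INTER_CUBIC)[:800,:][100:700])
for n,(u,v) in dict(dish=(338,280),head=(265,207),key=(330,218),deck=(310,230),floor=(305,295),jar=(359,179),bot=(265,316),tally=(381,223),corner=(387,282),corner2=(328,327),table=(300,350)).items(): print(n,W[v,u].round(4))
Z=W[...,2]; roi=np.zeros(Z.shape,bool); roi[140:280,205:350]=1
for lo,hi in [(.055,.07),(.088,.104),(.036,.047)]:
    r2=np.zeros(Z.shape,bool); r2[140:340,205:395]=1
    m=((Z>lo)&(Z<hi)&r2).astype(np.uint8)
    m=cv2.morphologyEx(m,cv2.MORPH_OPEN,np.ones((3,3)))
    n,l,s,ce=cv2.connectedComponentsWithStats(m)
    for i in range(1,n):
        if s[i,4]>80:
            P=W[l==i][:,:2].astype(np.float32)
            print(lo,s[i],P.mean(0),np.median(W[l==i][:,2]),cv2.minAreaRect(P))
E
```

```text
dish [0.5375 0.1673 0.0426]
head [0.6701 0.2971 0.0969]
key [0.6491 0.1794 0.0814]
deck [0.6309 0.2171 0.0618]
floor [0.512  0.2305 0.0253]
jar [0.727  0.1219 0.0566]
bot [0.4736 0.3005 0.0894]
tally [0.646  0.0809 0.0277]
corner [0.5304 0.0771 0.0568]
corner2 [0.451  0.1886 0.0555]
table [ 0.4085  0.2433 -0.001 ]
0.055 [ 256  146   82  129 4248] [0.6621625  0.24273019] 0.062287007090101265 ((0.6729443669319153, 0.2708761692047119), (0.18587467074394226, 0.1702587604522705), 37.03809356689453)
0.088 [ 216  160   87   86 4065] [0.6800147  0.30812302] 0.09596300456119855 ((0.6812600493431091, 0.30869024991989136), (0.12341559678316116, 0.11552763730287552), 37.03914260864258)
0.036 [321 263  35  36 962] [0.5366707  0.16707367] 0.04211164336656281 ((0.5369333624839783, 0.16733631491661072), (0.06399236619472504, 0.06601870059967041), 87.96903228759766)
```

View pics/crop0.png

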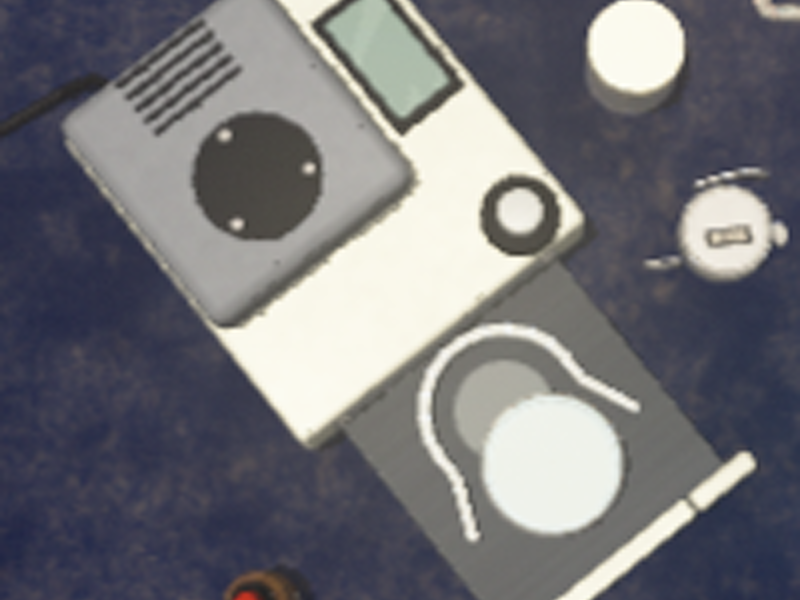

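Crop confirmed: the clear lidded disc lies in the drawer, touching distance from the horseshoe. Scanner yaw is about 37.04° with its origin near (0.679, 0.275). I'll move to hover behind the dish, turning the tool so its x runs along the scanner's x.

```bash
python3 -m creep '[[[-0.7,-0.4,0],1,0.32],[[-1.4,-0.9,0],2,0.32],[[-2.1,-1.3,0],3,0.32],[[-2.8,-1.7,0],4,0.32],[[-3.5,-2.2,0],5,0.32],[[-4.2,-2.6,0],6,0.32],[[-4.9,-3.0,0],7,0.32],[[-5.5,-3.5,0],8,0.32],[[-6.2,-3.9,0],9,0.32],[[-6.9,-4.3,0],10,0.32],[[-7.6,-4.8,0],11,0.32],[[-8.3,-5.2,0],12,0.32]]'; python3 -c "
from h import *
print(pose()[0])"
```

```text
time_s: 1.35
ee_pos: [0.4891, 0.1314, 0.2244]
eef_rot: [-3.141, 0.0, 1.116]
force: [0.3, 0.8, -0.8]
grip_width: 0.0306
{'time_s': 1.35, 'qpos': array([1.90062464e-01, 2.03015889e-01, 1.64225522e+00, 2.01733232e-06,
       1.29652913e+00, 6.44615844e-01]), 'joint_vel': array([-0.71024706,  0.36769101, -0.43971345,  0.00128374,  0.06406929,
        0.68246242]), 'tau': array([ 4.14522395e+00, -5.10903025e+01, -3.14460719e+01, -4.64323384e-02,
       -1.06094973e-01, -1.62627496e+00]), 'ee_pos': array([0.48912928, 0.13137261, 0.22439314]), 'eef_rot': array([-3.14142556e+00,  1.23184895e-04,  1.11624241e+00]), 'force': array([ 0.29977876,  0.82108748, -0.76251702]), 'moment': array([-0.04798637,  0.08143949,  0.0129779 ]), 'grip_width': 0.03061207087303272}
```

```bash
python3 -m creep '[[[0,0,0],1,0.32],[[0,0,0],2,0.32],[[0,0,0],3,0.32],[[0,0,0],3.4,0.32],[[0,0,0],3.4,0.32],[[0,0,0],3.4,0.32]]'; python3 - <<'E'
from h import *
import pickle
o,T=pose(); print(o['ee_pos'],np.degrees(o['eef_rot']),o['grip_width'])
for n in ['wrist','top']:
    c,E=cam(n); save(n+'1.png',c['img']); pickle.dump((c,E),open(n+'1.pkl','wb'))
E
```

```text
time_s: 1.95
ee_pos: [0.4884, 0.1331, 0.2243]
eef_rot: [-3.141, 0.0, 0.65]
force: [0.2, 0.1, 0.6]
grip_width: 0.0299
[0.48838306 0.13314471 0.22430263] [-1.79990116e+02  1.67481325e-02  3.72177710e+01] 0.029932710125835475
```

View pics/wrist1.png

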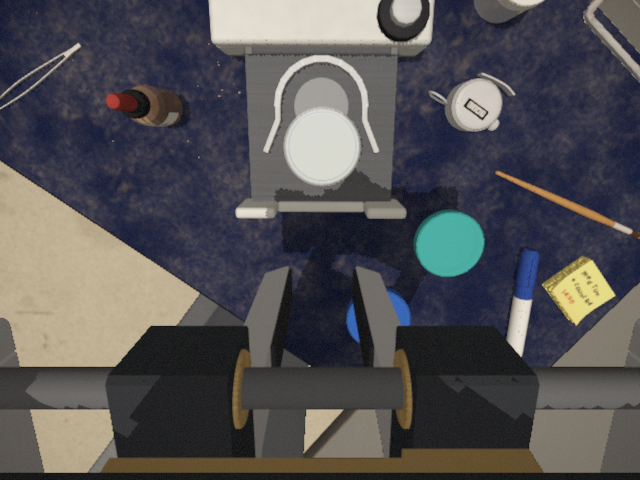

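The wrist view shows the drawer clearly: dish at (322,146), nest wall arc with its top at (320,60), drawer front at about y=210, key at (405,8). The decoys are outside the drawer.

```bash
python3 - <<'E'
from h import *
import pickle
S=np.array([.679,.2754]); y=np.radians(37.04); A=np.array([[np.cos(y),np.sin(y)],[-np.sin(y),np.cos(y)]])
for n in ['wrist','top']:
    c,E=pickle.load(open(n+'1.pkl','rb')); W=cloud(c,E); L=(W[...,:2]-S)@A.T; Z=W[...,2]
    d=(Z>.038)&(Z<.046)&(abs(L[...,1])<.05)&(L[...,0]<-.12)&(L[...,0]>-.225)
    P=L[d]; P=P.astype(np.float32); cc,r=cv2.minEnclosingCircle(P); print(n,'dish',P.mean(0),cc,r,len(P),np.median(Z[d]))
    f=(Z>.05)&(Z<.059)&(L[...,0]<-.20)&(L[...,0]>-.26)&(abs(L[...,1])<.085)
    print('front',np.percentile(L[f],[1,10,50,90,99],axis=0).round(4).tolist(),np.median(Z[f]))
    w=(Z>.0285)&(Z<.0345)&(abs(L[...,1])<.055)&(L[...,0]<-.10)&(L[...,0]>-.19)
    p=L[w]; print('wall',len(p),np.median(Z[w]),p[:,0].max(),p[:,1].min(),p[:,1].max())
    q=p[p[:,0]>-.14]
    M=np.c_[2*q,np.ones(len(q))]; s=np.linalg.lstsq(M,(q**2).sum(1),rcond=None)[0]; print('circle',s[:2],np.sqrt(s[2]+s[0]**2+s[1]**2))
    k=(Z>.066)&(Z<.09)&(L[...,0]<-.04)&(L[...,0]>-.1)&(L[...,1]<-.03)&(L[...,1]>-.085)
    print('key',L[k].mean(0),np.percentile(L[k],[1,99],axis=0).tolist(),np.percentile(Z[k],[5,50,95,99]))
E
```

```text
wrist dish [-0.17873341  0.00134029] (-0.17952729761600494, 0.0013805872295051813) 0.03389657288789749 4826 0.041420841865502794
front [[-0.2399, -0.0708], [-0.2385, -0.0645], [-0.2346, 0.0436], [-0.2308, 0.0697], [-0.23, 0.076]] 0.05374820090499202
wall 1513 0.031110436768607252 -0.10445163026564906 -0.04915575859591646 0.053787854723153734
circle [-0.14423189  0.00237157] 0.03769564138052538
key [-0.08679727 -0.05636599] [[-0.09958482154350484, -0.07503519133724489], [-0.07465299431861554, -0.03944839215751271]] [0.0708926  0.07383526 0.08292441 0.08363023]
top dish [-0.15716915 -0.01173364] (-0.16924525797367096, -0.0009667817503213882) 0.03194570913910866 136 0.04177711425370312Traceback (most recent call last):
  File "<stdin>", line 9, in <module>
    return _quantile_unchecked(
        a, q, axis, out, overwrite_input, method, keepdims, weights)
    return _ureduce(a,
                    func=_quantile_ureduce_func,
    ...<5 lines>...
                    overwrite_input=overwrite_input,
                    method=method)
    r = func(a, **kwargs)
    result = _quantile(arr,
                       quantiles=q,
    ...<2 lines>...
                       out=out,
                       weights=wgt)
    slices_having_nans = np.isnan(arr[-1, ...])
                                  ~~~^^^^^^^^^
IndexError: index -1 is out of bounds for axis 0 with size 0
```

```bash
python3 -m creep '[[[0,0,0.4],0,0.32],[[0,0,0.9],0,0.32],[[0,0,1.4],0,0.32],[[0,0,1.9],0,0.32],[[0,0,2.4],0,0.32],[[0,0,2.8],0,0.32],[[0,0,3.1],0,0.32],[[0,0,3.3],0,0.32],[[0,0,3.44],0,0.32],[[0,0,3.44],0,0.32],[[0,0,3.44],0,0.32]]'; python3 - <<'E'
from h import *
c,E=cam('wrist'); save('wrist2.png',c['img']);c,E=cam('scene'); save('scene2.png',cv2.resize(c['img'][180:340,200:420],(800,582)))
E
```

```text
time_s: 3.15
ee_pos: [0.4887, 0.1332, 0.0529]
eef_rot: [3.141, -0.001, 0.648]
force: [-0.8, -0.1, 0.1]
grip_width: 0.0302
```

View pics/wrist2.png

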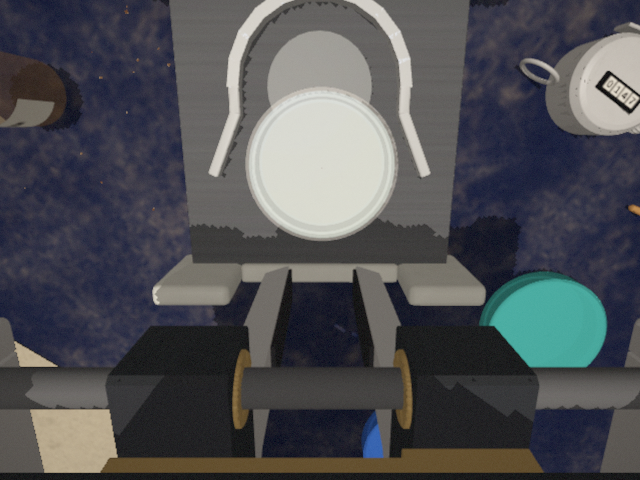

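View pics/scene2.png

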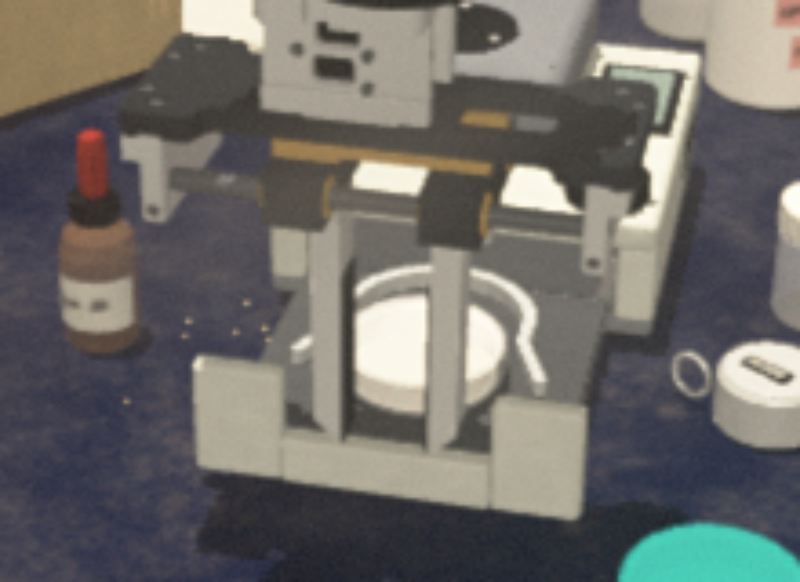

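The fingertips are above the notch, centred behind the dish. Now I'll push gently.

```bash
python3 -m creep '[[[0.1,0,0.02],0,0.32],[[0.2,0,0.04],0,0.32],[[0.3,0,0.04],0,0.32],[[0.36,0,0.04],0,0.32],[[0.4,0,0.04],0,0.32],[[0.44,0,0.04],0,0.32],[[0.48,0,0.04],0,0.32],[[0.52,0,0.04],0,0.32],[[0.56,0,0.04],0,0.32],[[0.6,0,0.04],0,0.32],[[0.64,0,0.04],0,0.32],[[0.68,0,0.04],0,0.32]]'; python3 -m creep '[[[0.04,0,0],0,0.32],[[0.08,0,0],0,0.32],[[0.12,0,0],0,0.32],[[0.16,0,0],0,0.32],[[0.2,0,0],0,0.32],[[0.24,0,0],0,0.32],[[0.28,0,0],0,0.32],[[0.3,0,0],0,0.32],[[0.32,0,0],0,0.32],[[0.32,0,0],0,0.32]]'; python3 - <<'E'
from h import *
print(telemetry.get_obs()['ee_pos'])
c,E=cam('wrist'); save('wrist3.png',c['img'])
E
```

```text
time_s: 4.45
ee_pos: [0.5157, 0.1537, 0.0505]
eef_rot: [3.142, -0.0, 0.648]
force: [-0.5, -0.0, 0.5]
grip_width: 0.0299
time_s: 5.45
ee_pos: [0.5284, 0.1634, 0.0505]
eef_rot: [-3.142, -0.0, 0.648]
force: [-0.2, -0.2, 0.4]
grip_width: 0.03
[0.5284238  0.16335648 0.05045845]
```

View pics/wrist3.png

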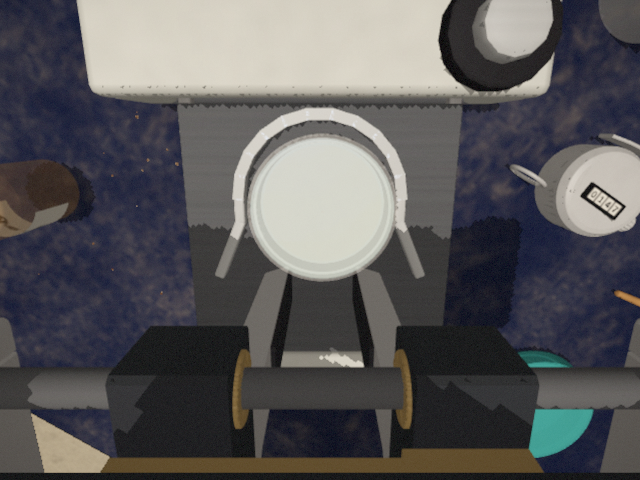

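Dish at (323,205) with a crescent gap left to the bow. A few more mm, slowly.

```bash
python3 -m creep '[[[0.02,0,0],0,0.32],[[0.04,0,0],0,0.32],[[0.06,0,0],0,0.32],[[0.08,0,0],0,0.32],[[0.1,0,0],0,0.32],[[0.12,0,0],0,0.32],[[0.12,0,0],0,0.32]]'; cat > m.py <<'E'
from h import *
import sys
S=np.array([.679,.2754]); y=np.radians(37.04); A=np.array([[np.cos(y),np.sin(y)],[-np.sin(y),np.cos(y)]])
o,_=pose(); print('tcp',A@(o['ee_pos'][:2]-S),o['ee_pos'][2],'F',A@o['force'][:2],o['force'][2])
c,E=cam('wrist'); save(sys.argv[1],c['img']); W=cloud(c,E); L=(W[...,:2]-S)@A.T; Z=W[...,2]
print('housing edge',np.nanmin(L[(Z>.055)&(Z<.064)&(abs(L[...,1])<.03)&(L[...,0]>-.12)&(L[...,0]<-.05)][:,0]) )
d=(Z>.0385)&(Z<.0445)&(abs(L[...,1])<.045)&(L[...,0]<-.07)&(L[...,0]>-.2)
m=np.uint8(d); n,l,s,_=cv2.connectedComponentsWithStats(cv2.morphologyEx(m,cv2.MORPH_OPEN,np.ones((3,3)))); i=1+s[1:,4].argmax()
P=L[l==i].astype(np.float32); print('dish',cv2.minEnclosingCircle(P),P.mean(0))
w=(Z>.0285)&(Z<.0345)&(abs(L[...,1])<.055)&(L[...,0]<-.07)&(L[...,0]>-.19); m=cv2.morphologyEx(np.uint8(w),cv2.MORPH_OPEN,np.ones((2,2)))
q=L[m>0]; print('wall xmax',np.percentile(q[:,0],99.5),'y',np.percentile(q[:,1],[.5,99.5]))
q=q[(q[:,0]>q[:,0].max()-.035)]
M=np.c_[2*q,np.ones(len(q))]; s=np.linalg.lstsq(M,(q**2).sum(1),rcond=None)[0]; print('wall circle',s[:2],np.sqrt(s[2]+s[0]**2+s[1]**2),len(q))
E
python3 m.py wrist4.png
```

```text
time_s: 6.2
ee_pos: [0.533, 0.1669, 0.0504]
eef_rot: [-3.141, 0.001, 0.648]
force: [-2.7, -0.4, 1.3]
grip_width: 0.03
tcp [-0.1819341   0.00133755] 0.05038217559506114 F [-2.32974634  1.31261159] 1.256049979238199
housing edge -0.10114734608307564
dish ((-0.14527527987957, -0.0008640497690066695), 0.03675687313079834) [-0.14176618  0.00110318]
wall xmax nan y [nan nan]
wall circle [0. 0.] 0.0 0
```

View pics/wrist4.png

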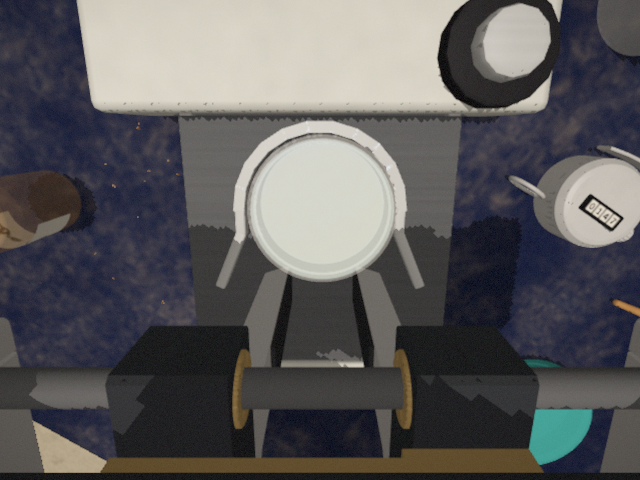

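```bash
python3 -m creep '[[[0.02,0,0],0,0.32],[[0.04,0,0],0,0.32],[[0.06,0,0],0,0.32],[[0.06,0,0],0,0.32]]'; python3 m.py wrist5.png 2>&1 | head -4;  python3 -m creep '[[[-0.04,0,0],0,0.32],[[-0.1,0,0],0,0.32],[[-0.3,0,0],0,0.32],[[-0.6,0,0],0,0.32],[[-0.9,0,0],0,0.32],[[-1.2,0,0],0,0.32],[[-1.5,0,0],0,0.32],[[-1.5,0,-0.4],0,0.32],[[-1.5,0,-1],0,0.32],[[-1.5,0,-1.6],0,0.32],[[-1.5,0,-2],0,0.32],[[-1.5,0,-2],0,0.32]]'; python3 m.py wrist6.png
```

```text
time_s: 6.65
ee_pos: [0.5355, 0.1688, 0.0504]
eef_rot: [-3.142, 0.0, 0.648]
force: [-2.4, -0.6, 1.1]
grip_width: 0.03
tcp [-0.17870613  0.0013443 ] 0.050395134564162225 F [-2.258291    0.91315368] 1.0772973470627893
housing edge -0.10089918829160266
dish ((-0.14345014095306396, 0.001129194046370685), 0.03730049729347229) [-0.13867866  0.0012026 ]
wall xmax nan y [nan nan]
time_s: 7.9
ee_pos: [0.4764, 0.1234, 0.153]
eef_rot: [3.139, -0.004, 0.647]
force: [-0.2, 0.8, -0.9]
grip_width: 0.0301
tcp [-0.25324986  0.00070178] 0.15297295482244572 F [0.35482869 0.78948437] -0.8506087384789204Traceback (most recent call last):
  File "m.py", line 6, in <module>
    print('housing edge',np.nanmin(L[(Z>.055)&(Z<.064)&(abs(L[...,1])<.03)&(L[...,0]>-.12)&(L[...,0]<-.05)][:,0]) )
                         ~~~~~~~~~^^^^^^^^^^^^^^^^^^^^^^^^^^^^^^^^^^^^^^^^^^^^^^^^^^^^^^^^^^^^^^^^^^^^^^^^^^^^^^^
    res = np.fmin.reduce(a, axis=axis, out=out, **kwargs)
ValueError: zero-size array to reduction operation fmin which has no identity
```

View pics/wrist6.png

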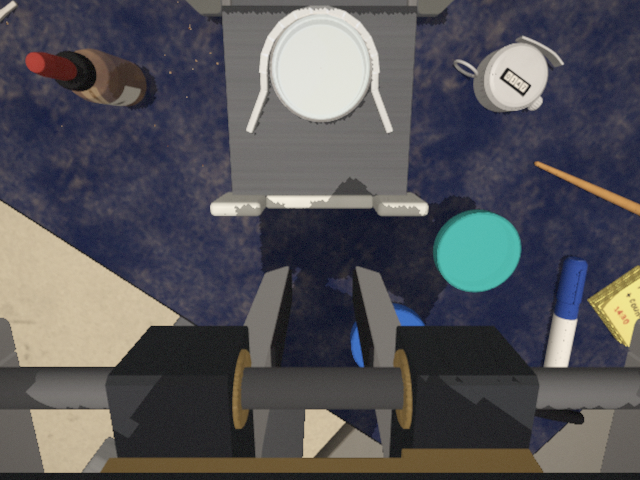

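```bash
sed -i '/housing edge/d' m.py; python3 m.py wrist7.png; python3 - <<'E'
from h import *
from m import *
E

```

```text
tcp [-0.25385094  0.00102271] 0.15113800702854815 F [0.06322002 0.38330588] -0.47691381649063475
dish ((-0.13992786407470703, 0.0012360647087916732), 0.033948324620723724) [-0.1394273   0.00119018]
wall xmax nan y [nan nan]
wall circle [0. 0.] 0.0 0
tcp [-0.25427325  0.00126695] 0.14999911974461103 F [-0.35589735 -0.10704134] -0.3139946943585154Traceback (most recent call last):
  File "<stdin>", line 2, in <module>
  File "m.py", line 5, in <module>
    c,E=cam('wrist'); save(sys.argv[1],c['img']); W=cloud(c,E); L=(W[...,:2]-S)@A.T; Z=W[...,2]
                           ~~~~~~~~^^^
IndexError: list index out of range
```

```bash
python3 - wrist8.png <<'E'
exec(open('m.py').read())
f=(Z>.05)&(Z<.059)&(L[...,0]<-.20)&(L[...,0]>-.26)&(abs(L[...,1])<.085)
print('front',np.percentile(L[f],[1,10,50,90,99],axis=0).round(4).tolist())
E
```

```text
tcp [-0.25446294  0.00138118] 0.1494231870400388 F [ 0.91823203 -0.64145603] 0.5550850055278502
dish ((-0.1400587558746338, 0.0011952676577493548), 0.03394775092601776) [-0.1395074   0.00118615]
wall xmax nan y [nan nan]
wall circle [0. 0.] 0.0 0
front [[-0.2359, -0.071], [-0.235, -0.0645], [-0.2309, 0.0428], [-0.2273, 0.0694], [-0.2266, 0.0757]]
```

The dish is home: its centre is about 1 mm from where the front implies the nest is, and the drawer is still about 0.126 m out. Next I'll lower in front of the drawer front.

```bash
python3 -m creep '[[[-0.1,0,0.3],0,0.32],[[-0.1,0,0.7],0,0.32],[[-0.1,0,1.2],0,0.32],[[-0.1,0,1.6],0,0.32],[[-0.1,0,1.9],0,0.32],[[-0.1,0,2.1],0,0.32],[[-0.1,0,2.25],0,0.32],[[-0.1,0,2.3],0,0.32],[[-0.1,0,2.3],0,0.32],[[0,0,2.3],0,0.32],[[0.04,0,2.3],0,0.32],[[0.08,0,2.3],0,0.32]]'; python3 m.py wrist9.png
```

```text
time_s: 9.3
ee_pos: [0.4793, 0.1261, 0.0358]
eef_rot: [3.141, -0.001, 0.648]
force: [-0.2, -0.4, -0.2]
grip_width: 0.0302
tcp [-0.24928769  0.00111149] 0.03582427780852773 F [-0.42465864 -0.15158052] -0.20894047903577564
dish ((-0.1400924026966095, 0.0010705292224884033), 0.03396294265985489) [-0.14836352  0.00112155]
wall xmax nan y [nan nan]
wall circle [0. 0.] 0.0 0
```

View pics/wrist9.png

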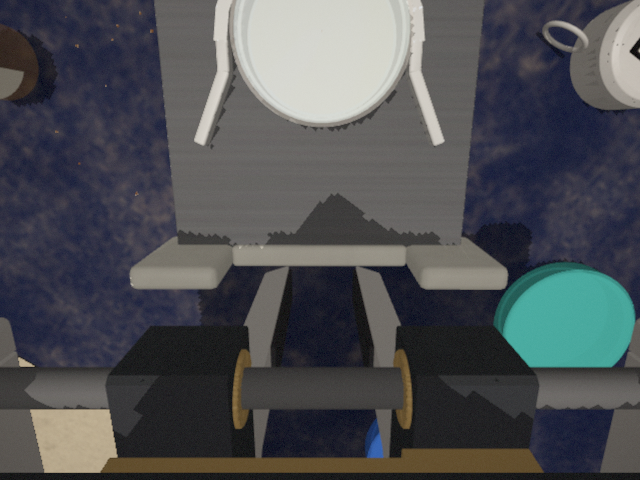

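```bash
python3 -m creep '[[[0.02,0,0],0,0.32],[[0.04,0,0],0,0.32],[[0.06,0,0],0,0.32],[[0.08,0,0],0,0.32],[[0.1,0,0],0,0.32],[[0.13,0,0],0,0.32],[[0.16,0,0],0,0.32],[[0.2,0,0],0,0.32],[[0.24,0,0],0,0.32],[[0.28,0,0],0,0.32],[[0.32,0,0],0,0.32],[[0.36,0,0],0,0.32]]';  python3 -m creep '[[[0.04,0,0],0,0.32],[[0.08,0,0],0,0.32],[[0.12,0,0],0,0.32],[[0.16,0,0],0,0.32],[[0.2,0,0],0,0.32],[[0.25,0,0],0,0.32],[[0.3,0,0],0,0.32],[[0.35,0,0],0,0.32],[[0.4,0,0],0,0.32],[[0.45,0,0],0,0.32],[[0.5,0,0],0,0.32],[[0.55,0,0],0,0.32]]'; python3 m.py wrist10.png
```

```text
time_s: 10.55
ee_pos: [0.4934, 0.1369, 0.0354]
eef_rot: [-3.142, 0.0, 0.648]
force: [-2.3, -2.9, 2.0]
grip_width: 0.0302
time_s: 11.75
ee_pos: [0.5154, 0.1534, 0.0355]
eef_rot: [3.142, -0.0, 0.648]
force: [-2.9, -3.5, 0.4]
grip_width: 0.0303
tcp [-0.20407291  0.00121841] 0.03545816526782845 F [-4.46977355 -1.04797983] 0.4347159440936954
dish ((-0.10049423575401306, 0.0011734403669834137), 0.0338888093829155) [-0.11273574  0.00110831]
wall xmax nan y [nan nan]
wall circle [0. 0.] 0.0 0
```

View pics/wrist10.png

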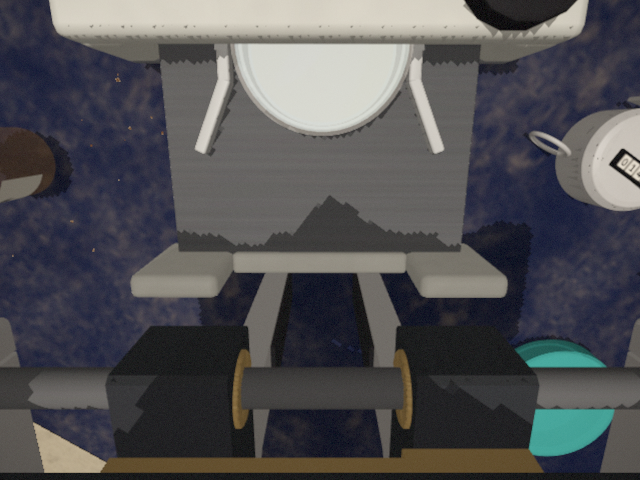

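The dish rides along, unmoved relative to the mouth (edge 17 px above the mouth ends, 18 before). Continue.

```bash
python3 -m creep '[[[0.05,0,0],0,0.32],[[0.1,0,0],0,0.32],[[0.16,0,0],0,0.32],[[0.22,0,0],0,0.32],[[0.28,0,0],0,0.32],[[0.34,0,0],0,0.32],[[0.4,0,0],0,0.32],[[0.46,0,0],0,0.32],[[0.52,0,0],0,0.32],[[0.58,0,0],0,0.32],[[0.64,0,0],0,0.32],[[0.7,0,0],0,0.32]]';  python3 -m creep '[[[0.06,0,0],0,0.32],[[0.12,0,0],0,0.32],[[0.18,0,0],0,0.32],[[0.24,0,0],0,0.32],[[0.3,0,0],0,0.32],[[0.36,0,0],0,0.32],[[0.42,0,0],0,0.32],[[0.48,0,0],0,0.32],[[0.54,0,0],0,0.32],[[0.6,0,0],0,0.32],[[0.66,0,0],0,0.32],[[0.7,0,0],0,0.32]]'; python3 m.py wrist11.png
```

```text
time_s: 13.0
ee_pos: [0.5433, 0.1746, 0.0354]
eef_rot: [3.142, 0.0, 0.648]
force: [-3.1, -3.8, 1.0]
grip_width: 0.0304
time_s: 14.2
ee_pos: [0.5712, 0.1957, 0.0354]
eef_rot: [3.142, -0.0, 0.648]
force: [-0.3, -4.7, 1.3]
grip_width: 0.0301
tcp [-0.13401721  0.00129164] 0.03543396668820145 F [-3.02977158 -3.55108889] 1.2947653673983357
dish ((-0.12647156417369843, 0.0221394132822752), 0.006336507387459278) [-0.1248759   0.02160571]
wall xmax nan y [nan nan]
wall circle [0. 0.] 0.0 0
```

View pics/wrist11.png

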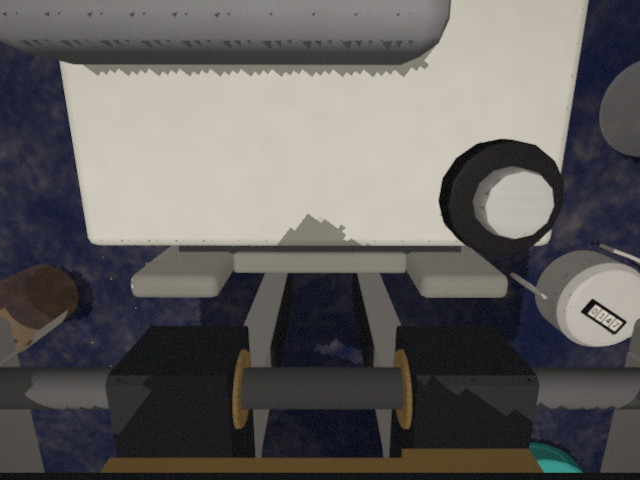

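```bash
python3 -m creep '[[[0.04,0,0],0,0.32],[[0.08,0,0],0,0.32],[[0.11,0,0],0,0.32],[[0.14,0,0],0,0.32],[[0.16,0,0],0,0.32],[[0.18,0,0],0,0.32],[[0.2,0,0],0,0.32],[[0.22,0,0],0,0.32],[[0.24,0,0],0,0.32],[[0.26,0,0],0,0.32],[[0.28,0,0],0,0.32],[[0.28,0,0],0,0.32]]'; python3 m.py wrist12.png | head -1; python3 -m creep '[[[0.02,0,0],0,0.32],[[0.04,0,0],0,0.32],[[0.05,0,0],0,0.32],[[0.05,0,0],0,0.32]]';python3 m.py wrist13.png|head -1
```

```text
time_s: 15.45
ee_pos: [0.5817, 0.2037, 0.0354]
eef_rot: [-3.141, 0.002, 0.648]
force: [-7.3, -5.8, 5.2]
grip_width: 0.0299
tcp [-0.12091027  0.00137494] 0.03541918932536316 F [-9.36058683 -0.25212839] 5.218220792240087
time_s: 15.9
ee_pos: [0.5819, 0.2039, 0.0354]
eef_rot: [-3.14, 0.008, 0.648]
force: [-23.1, -16.4, 16.9]
grip_width: 0.03
tcp [-0.12059213  0.00136756] 0.03535581220629494 F [-28.33055326   0.77370473] 16.855123805884652
```

Hard stop (28 N), so the drawer is shut. I'll back off gently, rise and measure the key.

```bash
python3 -m creep '[[[-0.05,0,0],0,0.32],[[-0.15,0,0],0,0.32],[[-0.4,0,0],0,0.32],[[-0.8,0,0],0,0.32],[[-0.8,0,-0.5],0,0],[[-0.8,0,-1.2],0,0],[[-0.8,0,-2],0,0],[[-0.8,0,-2.6],0,0],[[-0.8,0,-3],0,0],[[-0.8,0,-3],0,0],[[-0.8,0,-3],0,0]]'; python3 - wrist14.png <<'E'
exec(open('m.py').read())
o=telemetry.get_obs(); print(o['grip_width'])
r=(L[...,0]<-.06)&(L[...,0]>-.11)&(L[...,1]<-.03)&(L[...,1]>-.09)
for lo,hi in [(.066,.077),(.077,.09)]:
    k=r&(Z>lo)&(Z<hi); print('key',k.sum(),cv2.minEnclosingCircle(L[k].astype(np.float32)),W[k].mean(0),np.median(Z[k]))
f=(Z>.045)&(Z<.057)&(L[...,0]<-.09)&(L[...,0]>-.15)&(abs(L[...,1])<.085)
print('front',np.percentile(L[f],[1,10,50,90,99],axis=0).round(4).tolist())
c,E=cam('top');W=cloud(c,E); L=(W[...,:2]-S)@A.T; Z=W[...,2];save('top2.png',c['img'])
r=(L[...,0]<-.06)&(L[...,0]>-.11)&(L[...,1]<-.03)&(L[...,1]>-.09)
for lo,hi in [(.066,.077),(.077,.09)]:
    k=r&(Z>lo)&(Z<hi); print('topkey',k.sum(),cv2.minEnclosingCircle(L[k].astype(np.float32)) if k.any() else 0)
E
```

```text
time_s: 17.05
ee_pos: [0.5522, 0.1815, 0.1849]
eef_rot: [-3.142, -0.0, 0.648]
force: [-0.5, 0.7, -0.9]
grip_width: 0.0003
tcp [-0.15779885  0.0014627 ] 0.18485733956709796 F [0.07390856 0.87892114] -0.8883884946763625Traceback (most recent call last):
  File "<stdin>", line 1, in <module>
  File "<string>", line 7, in <module>
ValueError: attempt to get argmax of an empty sequence
```

View pics/wrist14.png

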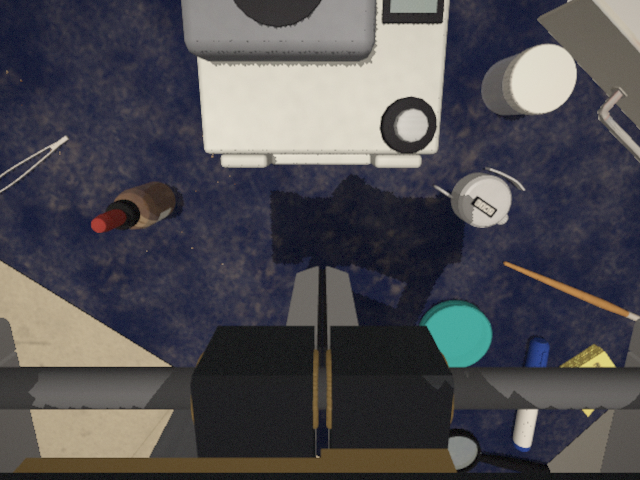

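The drawer front now lies against the housing. The key is at (412,126).

```bash
cat > k.py <<'E'
from h import *
import sys
S=np.array([.679,.2754]); y=np.radians(37.04); A=np.array([[np.cos(y),np.sin(y)],[-np.sin(y),np.cos(y)]])
for n in ['wrist','top']:
    o,_=pose(); print('tcp',A@(o['ee_pos'][:2]-S),o['ee_pos'][2])
    c,E=cam(n);W=cloud(c,E); L=(W[...,:2]-S)@A.T; Z=W[...,2]; save(n+sys.argv[1],c['img'])
    r=(L[...,0]<-.06)&(L[...,0]>-.11)&(L[...,1]<-.03)&(L[...,1]>-.09)
    for lo,hi in [(.066,.077),(.077,.09)]:
        k=r&(Z>lo)&(Z<hi)
        if k.any(): print(n,'key',k.sum(),cv2.minEnclosingCircle(L[k].astype(np.float32)),W[k].mean(0),np.median(Z[k]))
    f=(Z>.045)&(Z<.0575)&(L[...,0]<-.09)&(L[...,0]>-.15)&(abs(L[...,1])<.085)
    if f.any(): print('front',np.percentile(L[f],[1,10,50,90,99],axis=0).round(4).tolist())
E
python3 k.py _15.png
```

```text
tcp [-0.1580679   0.00151767] 0.18416827858356377
wrist key 1657 ((-0.08123308420181274, -0.05761944502592087), 0.019120289012789726) [0.64813387 0.18197903 0.07306288] 0.07318014686625551
wrist key 876 ((-0.08100763708353043, -0.057590946555137634), 0.010885016992688179) [0.64852947 0.18103414 0.08188157] 0.08200985561643656
front [[-0.1116, -0.0712], [-0.1106, -0.0645], [-0.1062, 0.0389], [-0.1025, 0.0695], [-0.1009, 0.0762]]
tcp [-0.15815226  0.0015293 ] 0.18393948698611842
top key 73 ((-0.06908337771892548, -0.0605175718665123), 0.021420052275061607) [0.66236856 0.18282609 0.07294825] 0.07307127461997087
top key 29 ((-0.07147588580846786, -0.06333072483539581), 0.009685005061328411) [0.65798384 0.18178165 0.08213883] 0.08270679302812933
front [[-0.0919, 0.0757], [-0.0919, 0.0765], [-0.0918, 0.0802], [-0.0918, 0.0839], [-0.0918, 0.0847]]
```

```bash
python3 - <<'E'
from h import *
import pickle
c,E=pickle.load(open('top0.pkl','rb')); W=cloud(c,E); Z=W[...,2]
for z in (.07,.1,.15,.2):
    m=(Z>z)&(np.indices(Z.shape)[0]<200)&(np.indices(Z.shape)[1]>330)
    P=W[m]; print(z,len(P),P[:,0].min(),P[:,1].max(),Z[m].max())
S=np.array([.679,.2754]); y=np.radians(37.04); A=np.array([[np.cos(y),np.sin(y)],[-np.sin(y),np.cos(y)]])
o,_=pose(); t=A.T@[-.0815,-.0578]+S; d=A@(t-o['ee_pos'][:2]); print(t,d, 'units',d[0]/.05,-d[1]/.05,o['ee_pos'])
E
```

```text
0.07 18896 0.7667108178461943 0.17163463932444284 0.2621884507081408
0.1 17907 0.8097874988939112 0.14285751487514653 0.2621884507081408
0.15 16558 0.8097874988939112 0.1428104254972744 0.2621884507081408
0.2 14663 0.8280247351402826 0.14277350139696374 0.2621884507081408
[0.64876259 0.18016981] [ 0.0766662  -0.05933224] units 1.533323980093616 1.186644712194218 [0.55182636 0.1813481  0.18394935]
```

```bash
python3 -m creep '[[[0.3,0.2,0],0,0],[[0.6,0.5,0],0,0],[[0.9,0.7,0],0,0],[[1.2,1,0],0,0],[[1.4,1.1,0],0,0],[[1.53,1.18,0],0,0],[[1.53,1.18,0.4],0,0],[[1.53,1.18,0.8],0,0],[[1.53,1.18,1.1],0,0],[[1.53,1.18,1.3],0,0],[[1.53,1.18,1.4],0,0],[[1.53,1.18,1.4],0,0]]'; python3 - <<'E'
from h import *
c,E=cam('wrist'); save('wrist16.png',c['img']);c,E=cam('scene'); save('scene16.png',cv2.resize(c['img'][120:340,240:460],(600,600)))
E
```

```text
time_s: 18.4
ee_pos: [0.6488, 0.1805, 0.1151]
eef_rot: [-3.141, 0.0, 0.648]
force: [0.1, 0.4, 0.6]
grip_width: 0.0004
```

View pics/wrist16.png

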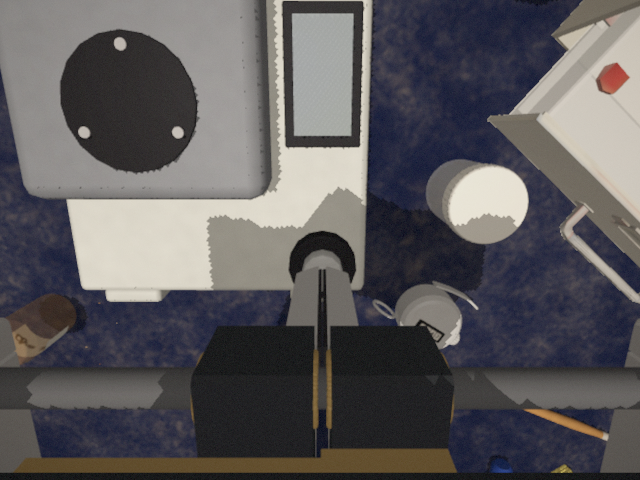

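View pics/scene16.png

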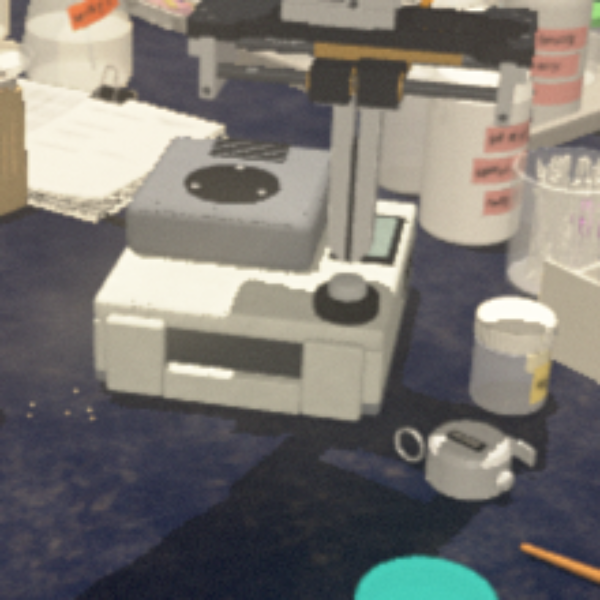

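The tip is centred above the key, with the drawer shut. Pressing.

```bash
python3 -m creep '[[[0,0,0.1],0,0],[[0,0,0.18],0,0],[[0,0,0.24],0,0],[[0,0,0.28],0,0],[[0,0,0.32],0,0],[[0,0,0.36],0,0],[[0,0,0.36],0,0],[[0,0,0.36],0,0]]'
```

```text
time_s: 19.3
ee_pos: [0.6488, 0.1805, 0.0976]
eef_rot: [3.142, 0.0, 0.648]
force: [-2.5, -0.6, 3.7]
grip_width: 0.0005
```

```bash
python3 -m creep '[[[0,0,0.02],0,0],[[0,0,0.04],0,0],[[0,0,0.04],0,0],[[0,0,0.04],0,0]]'; python3 -m creep '[[[0,0,0.02],0,0],[[0,0,0.04],0,0],[[0,0,0.04],0,0]]'
```

```text
time_s: 19.7
ee_pos: [0.649, 0.1805, 0.0971]
eef_rot: [3.141, -0.001, 0.648]
force: [-8.5, -2.6, 15.4]
grip_width: 0.0005
time_s: 20.0
ee_pos: [0.6492, 0.1806, 0.0967]
eef_rot: [3.141, -0.002, 0.648]
force: [-15.2, -3.8, 28.2]
grip_width: 0.0001
```

28 N at a hard stop against a 4 N spring means the key is fully down. I'll raise straight up, retreat and check.

```bash
python3 -m creep '[[[0,0,-0.1],0,0],[[0,0,-0.3],0,0],[[0,0,-0.7],0,0],[[0,0,-1.2],0,0],[[0,0,-1.7],0,0],[[-0.5,0,-2.1],0,0],[[-1,-0.5,-2.1],0,0],[[-1.5,-1.1,-2.1],0,0],[[-1.8,-1.3,-2.1],0,0],[[-1.8,-1.3,-2.1],0,0],[[-1.8,-1.3,-2.1],0,0]]'; python3 k.py _17.png; python3 - <<'E'
from h import *
c,E=cam('scene'); save('scene17.png',cv2.resize(c['img'][120:340,180:460],(760,597)))
E
```

```text
time_s: 21.1
ee_pos: [0.5385, 0.1781, 0.1989]
eef_rot: [3.141, -0.001, 0.648]
force: [0.1, -0.7, -0.6]
grip_width: 0.0006
tcp [-0.17079746  0.00698213] 0.1989367038682979
wrist key 1542 ((-0.08148834109306335, -0.057623863220214844), 0.01903882622718811) [0.6478091  0.1817803  0.07301826] 0.07315723526517634
wrist key 821 ((-0.08136966824531555, -0.05755191296339035), 0.010935875587165356) [0.64832225 0.18090233 0.08184727] 0.08199526836096682
front [[-0.1117, -0.0714], [-0.1107, -0.0647], [-0.1062, 0.0137], [-0.1018, 0.0693], [-0.1009, 0.0761]]
tcp [-0.17066839  0.00676706] 0.19861693539809336
top key 177 ((-0.07757220417261124, -0.05712151527404785), 0.023195168003439903) [0.65281511 0.1802036  0.07318433] 0.07343371922109121
top key 109 ((-0.07668857276439667, -0.05722060799598694), 0.014350710436701775) [0.65074607 0.17989482 0.08219669] 0.08190063186644658
front [[-0.1106, -0.0838], [-0.1077, 0.0593], [-0.1026, 0.0669], [-0.0982, 0.0774], [-0.0928, 0.0844]]
```

View pics/scene17.png

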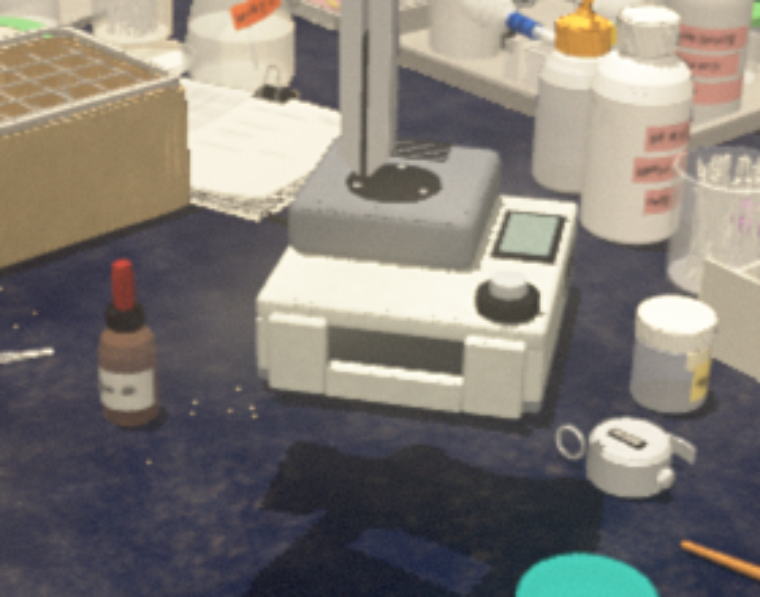

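View pics/wrist_17.png

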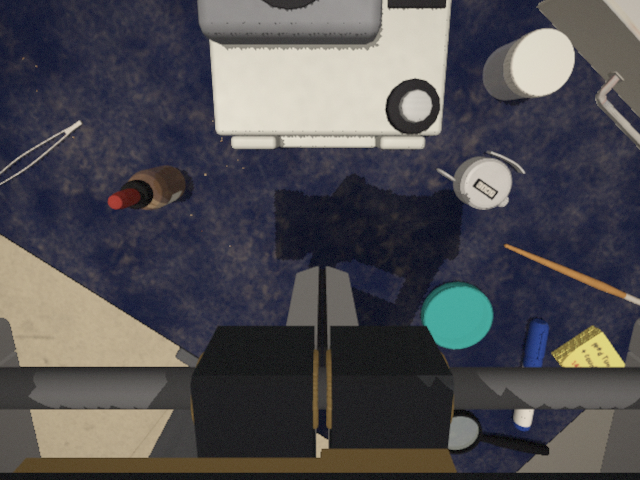

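The key is up again (82.0 mm, the same as before the press) and the drawer is shut. The jar, bottle and counter look undisturbed, and the robot is clear. Handing in.

```bash
python3 -m creep '[[[0,0,0],0,0],[[0,0,0],0,0]]'; python3 -c "
from station import ctrl; print(ctrl.hand_in())"
```

```text
time_s: 21.45
ee_pos: [0.5382, 0.1779, 0.1981]
eef_rot: [-3.141, 0.0, 0.647]
force: [0.5, -1.1, -0.0]
grip_width: 0.0006
the job is handed in; nothing more can be done
None
```

I pushed the dish home with both fingertips, pushed the drawer shut against its stop, pressed the start key and let it come up. I handed the job in at about 21.5 s, and no verdict was reported.

| Check | Result |
|---|---|
| Dish in the nest, before shutting | Centre about 1–2 mm from the nest's centre, as worked out from the drawer front, with the drawer about 0.126 m out |
| Force pushing the dish | About 2–3 N at the wrist (limit 15 N) |
| Drawer shut | Met a hard stop at about 28 N; front measured at x = −111 mm (nominal −110 mm) |
| Start key | Met a hard stop at about 28 N, far above its 4 N spring; back up at 82.0 mm, same as before |
| Jar, dropper bottle, tally counter | Look unmoved in the final pictures; I did not measure them |

- **Not seen:** once the drawer was shut, the dish was hidden under the housing. My last view of it was partway through, when it was riding along unmoved in the nest.
- **Checks that failed or disagreed:** my fit of the nest wall returned no data after the first look, so the nest position came from the drawer front. The top camera's key position, partly blocked by the gripper, was 4–10 mm off the wrist camera's. I used the wrist value, which agreed with my first top picture.

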